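# Open the cedar-ball jar in its holder

## Robot

A 6-joint arm with a two-finger parallel gripper is mounted at the origin on the work surface. World frame = base frame: x ahead of the robot, y to its left, z up, the work surface at z = 0. Lengths are in m, angles in rad, forces in N, time in s.
With the tool pointing down it reaches from about 0.3 to 0.75 m from the base axis. Payload 8.5 kg.
Tool frame: the origin (TCP) lies midway between the tips of the shut fingers; the grasp point (between the pads) lies 19 mm behind it; z points along the fingers, y is the line along which they close (so a half turn about z gives the same grasp; the last joint's range is limited). The gripper opens to 88 mm and grips with 3 to 60 N. Pads are 18 mm wide; open, the fingers measure 123 mm over their backs; the gripper's body (75 mm by 187 mm) begins 45 mm behind the grasp point.
Start: joints at [-1.554, 0.381, 1.297, -0, 1.464, -0.215], TCP at [0.126, -0.535, 0.239] pointing down, gripper open.
Joint ranges: [-3.11, 3.11], [-0.89, 2.33], [0.22, 2.48], [-1.42, 4.56], [0.17, 2.85], [-2.88, 2.88]. Speed limits (rad/s): [2.39, 2.39, 3.14, 3.14, 3.14, 3.14].

## Interface

Orientations are given as a rotation vector (axis times angle).
In Python, from station import env, viewer, finder gives the robot as it stands.
- The arm moves only by the tool send_rows, never from a script. Its argument "targets" is a list that holds one entry, the list of rows, each a list of 4 numbers: the shift along the tool's x, y, z normalised to -1 to 1, where 1 is 0.025 m, then the turn about the tool's z normalised to -1 to 1, where 1 is 0.08 rad. A call has 1 to 12 rows; each row shifts and turns the commanded pose from where the row before left it, along the tool's axes as they then stand; what a row does not reach is not made up. A row lasts 1/10 s, in which the tool goes at most 50 mm and 8.59 degrees, less where a joint would pass 70% of its speed; a pose out of reach is approached as far as the arm can. A call with a number of a shift or a turn outside -1 to 1 is refused whole. A call with a gripper value outside its range is refused whole. "jaw" is the closure, from -1 (fully open) to 1 (shut), set as the call begins (left out, the last holds). The fingers move at their own pace and stop on an object; "force" is the grip in N (left out, the last holds). Time passes only in rows, so rows that do not move let the fingers close. It gives the time, the measured TCP pose, the force, the opening and the grip force at its end, in the units of the state.
- env.get_state(): the state, without advancing time (a new reading comes with each control period).
- viewer.grab_frame(name): name is "scene" or "top" or "wrist"; returns the picture (480x640x3 uint8, red, green, blue); there is no depth.
- viewer.get_calibration(name): a dict with "vfov" (degrees; the focal length in pixels is half the picture's height over the tangent of half this angle, whatever the lens; pixels are square), "cx", "cy" (the principal point, pixels), "dist_coeffs" ([k1, k2, p1, p2, k3] as OpenCV has them; the pictures are not rectified), "R" (3x3) and "t" (3): a world point X has camera coordinates R X + t. Camera axes: x right, y down, z forward; pixel columns grow to the right and rows downward; lengths in m; the calibration is good to about 2 mm. A picture is of the moment at which its call begins: read the wrist's pose just before it. get_calibration takes no time and is no camera call; for the wrist camera it gives the pose at the moment of the call.
- env.job_done(): hands the job in; it is judged then, once.
Trained networks look in the newest picture that a camera, given by its name, has taken for a name from the list of things; names that differ only in an ending like _2 or _b are one class to them, and where a whole thing is asked for, a point or a joint stands for the part that bears it (a point fixed in the world has none). Each returns a list of dicts, best first, with "p" (0 to 1); they miss things now and then, are a little off and sometimes report something else, mostly with a low value. They report only what shows in the picture. A call takes as long as a camera call. They do not tell look-alikes from the thing itself.
- finder.look_for(thing, camera): "centre" ([x, y, z] in m, in world coordinates, good to about 4 mm: the middle of the surface that is visible of it).
- finder.trace(thing, camera): "region" (480x640 bool, what is visible of it).
- finder.mark_of(thing, camera): "centre" ([x, y, z] in m, in world coordinates, good to about 4 mm: a listed point, or the origin of a listed thing).
The state is a dict: "time_s": time; "q": joint angles; "qvel": joint speeds; "joint_efforts": joint torques, N m; "tcp_pos": TCP position; "eef_rot": TCP orientation; "force": force on the tool from outside, world axes, zero at the start; "torque": the same for the moment, N m; "opening": finger opening in m; "finger_force": force on a finger pad.
Only numpy, scipy, OpenCV 4.12 (cv2) and the standard library are available. Lean on these libraries where they do the work, as an engineer would, in place of code of your own. Each camera call takes 0.05 s, during which the arm holds its last target. There are 200 camera calls.

## Task

Stand the square glass jar of cedar balls in the dark wooden holder so that it cannot turn, fully down in the pocket, with its lid still on. Then unscrew the tight blue lid anticlockwise while the holder braces the jar, just until it comes free of its threads, lift it off and finish still holding it in the gripper, level and still, a couple of centimetres clear above the jar's mouth, with the jar left fully down and upright in the holder. Leave everything else on the table where it is.

Things in the scene. Friction and masses are not known exactly. Their poses are not given: they have to be found in the camera images.
- jar: Clear glass jar with brown cedar balls in it, loose, about 0.4 kg. Square body 60 x 60 mm, 76 mm high, then a round neck; shoulder ends 82 mm up. Origin at the centre of its underside, z up, x and y square to its sides. With the lid on it stands 110 mm high (lid from 88 to 110 mm) and can be carried by the lid. Unbraced it turns along with the lid.
- jar_mouth (a point): Centre of the neck's rim, 103 mm above the jar's underside; axes as the jar. Two flat lug threads run from 30 to 150 and 210 to 330 degrees about z from the jar's +x; the gaps at +x and -x let the lid's lugs through. A sprung orange seal on the rim (20 N, 3 mm travel, at most 109 mm up) makes the lid tight: 0.2 to 0.4 N m to turn.
- lid: Fluted blue screw lid, 56 mm wide, 22 mm high, 60 g. Origin at the centre of its lower edge, z up; fitted, 88 mm above the jar's origin. Two inner lugs, 20 degrees wide, at its +x and -x. Anticlockwise from above (growing yaw) loosens. It stays put when let go part-way and does not rise while turning, but for up to 3 mm when it comes free.
- lid_stripe (a point): Outer end of the white stripe on the lid's top, 25 mm from its centre towards the lid's +x. Lid yaw relative to the jar: 0.9 to 1.43 rad at the start; lugs leave the threads at about 2.85; lifts off freely at about 3.14 (stripe towards the jar's -x); a stop blocks it at about 3.45. So turning 115 degrees from the start always frees it.
- holder: Dark wooden block with a square pocket, fixed to the table. Outside about 95 x 95 mm, 38 mm high with lips that flare outward; pocket 66 x 66 mm inside, floor 6 mm above the table. Origin at the centre of its underside, x and y square to the pocket. The jar fits in any of four quarter turns, with 3 mm play on each side (about 0.1 rad of turning play).
- candle: Bystander: candle in a tin, 60 mm wide, 55 mm high; origin at the centre of its underside
- brush: Bystander: wooden clothes brush, about 200 mm long, lying flat in the middle of the table; origin under its middle
- books: Bystander: two books lying in a stack, 150 x 210 x 40 mm, orange on green; origin at the centre of the underside
- planter: Bystander: brass plant pot, 104 mm wide, with green leaves, 200 mm high in all; origin at the centre of its underside
- spray: Bystander: amber glass bottle of linen spray with a white cap, 56 mm wide, 170 mm high; origin at the centre of its underside
- iron: Bystander: white clothes iron resting on its steel sole, about 200 x 100 mm, 133 mm high; origin in its underside
Not all that is in view belongs to the job. There is more than one size of the lid; the job needs the middle-sized.

How it is judged:
On the way, in this order (a step that is already met when the one before it is completed fails the run):
1. the jar stands fully down in the holder with its lid on (z of jar in the frame of holder below 0.012 m and horizontal distance between jar and holder below 0.01 m and angle between jar's own z axis and vertical below 0.08 rad and z of lid in the frame of jar below 0.0925 m), for 0.2 s.
2. the lid is unscrewed and lifted clear of the threads while the jar stays down in the holder (z of jar in the frame of holder below 0.012 m and horizontal distance between jar and holder below 0.01 m and angle between jar's own z axis and vertical below 0.08 rad and z of lid in the frame of jar above 0.1 m), for 0.1 s.
At the end, for the whole second after the job is handed in: Jar down in the holder (centre within 10 mm, base within 6 mm of its floor, tilt under 0.08 rad), untouched by robot or lid; lid still gripped (over 1 N), still, level within 0.2 rad, its lower edge 111 to 160 mm above the jar's underside, its centre within 20 mm of the jar's axis (z of jar in the frame of holder below 0.012 m and horizontal distance between jar and holder below 0.01 m and angle between jar's own z axis and vertical below 0.08 rad and z of lid in the frame of jar between 0.111 and 0.16 m and horizontal distance between lid and jar below 0.02 m and angle between lid's own z axis and vertical below 0.2 rad and linear speed of lid below 0.03 m/s and contact force between the fingers and lid above 1 N and contact force between lid and jar below 0.1 N and contact force between the arm and jar below 0.5 N); the arm keeps its last pose, push and grip.
It fails at once if the lid comes off while the jar is not in the holder (z of lid in the frame of jar above 0.098 m and (z of jar in the frame of holder above 0.025 m or horizontal distance between jar and holder above 0.02 m)).
It fails at once if the jar is tipped over (angle between jar's own z axis and vertical above 0.6 rad).
It fails at once if a bystander is pushed away from its place (distance of any of candle, brush, books, planter, spray, iron from where it was at the start of the episode above 0.03 m).
It also fails if it takes over 48 s, if anything falls off the work surface, if the arm or the gripper's body presses on something with over 40 N, if the wrist force passes 120 N, or if a joint passes its speed limit or range.

## Working session

There is one attempt and no reset: what is moved stays moved. The work goes in short steps, Python scripts to look and compute and a tool call to move; the robot and the scene stay as the last step left them, time stands still between calls to the robot, and variables do not carry over. Pictures are saved under pics/ and viewed, at most 10 in all, crops included, and the job is handed in when it is done.

Besides the shell and the picture viewer there is one more tool, called after "Request:" by a JSON object that holds its "method" and its "body". send_rows: Moves the arm, as the interface text tells. Its arguments: {"type":"object","properties":{"targets":{"type":"array"},"jaw":{"type":"number"},"force":{"type":"number"}},"required":["targets"]}

```bash
mkdir -p pics
python3 - <<'E'
from station import env, viewer, finder
import cv2,numpy as np
for c in("scene","top"):
    cv2.imwrite(f"pics/{c}0.png",viewer.grab_frame(c)[:,:,::-1])
    for t in("jar","lid","holder","lid_stripe","jar_mouth"):
        for f in("mark_of",):
            for d in getattr(finder,f)(t,c)[:4]: print(c,t,np.round(d["centre"],3),round(d["p"],2))
s=env.get_state();print(s["time_s"],s["tcp_pos"],s["eef_rot"],s["opening"])
E
```

```text
scene jar [ 0.494 -0.263  0.   ] 0.9
scene lid [ 0.495 -0.26   0.088] 0.97
scene lid [ 0.479 -0.152 -0.005] 0.56
scene lid [ 0.5   -0.347  0.002] 0.48
scene lid [ 0.434 -0.017 -0.001] 0.27
scene holder [0.483 0.273 0.002] 0.66
scene lid_stripe [ 0.514 -0.245  0.111] 0.96
scene lid_stripe [ 0.468 -0.122  0.037] 0.85
scene lid_stripe [ 0.508 -0.364  0.017] 0.58
top jar [ 0.493 -0.264  0.003] 0.49
top lid [ 0.482 -0.155 -0.003] 0.58
top holder [0.485 0.275 0.001] 0.75
top lid_stripe [ 0.512 -0.245  0.114] 0.76
top lid_stripe [ 0.505 -0.36   0.018] 0.45
top jar_mouth [ 0.494 -0.26   0.103] 0.46
0.6 [ 0.12633292 -0.53528138  0.23872543] [-3.12048118e+00 -3.63180933e-01 -4.58017694e-05] 0.08807555634927859
```

View pics/scene0.png

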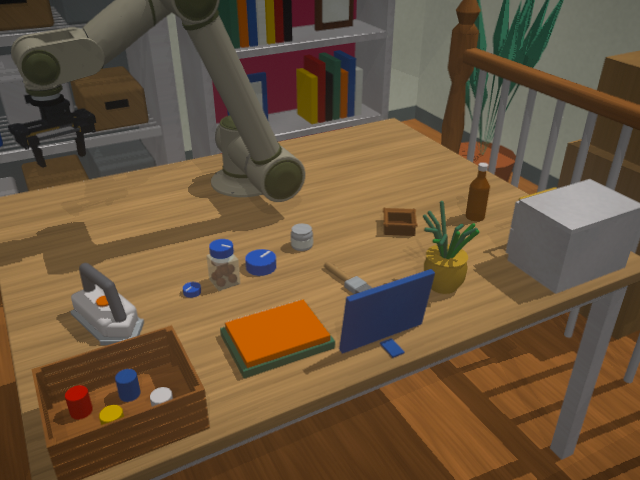

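View pics/top0.png

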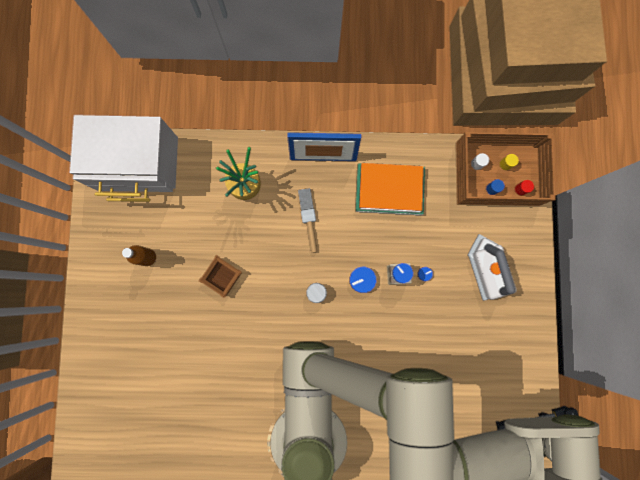

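The top view shows the jar with its lid at (402,273), a small lid at (426,273), a large loose lid at (363,280), and the holder at (222,277) turned by about 35°. In the scene view the jar is at (222,260) and the holder at (400,222).

Request:
{"method": "send_rows", "body": {"targets": [[[1, -0.45, 0, 0], [1, -0.45, 0, 0], [1, -0.45, 0, 0], [1, -0.45, 0, 0], [1, -0.45, 0, 0], [1, -0.45, 0, 0], [1, -0.45, 0, 0], [1, -0.45, 0, 0], [1, -0.45, 0, 0], [1, -0.45, 0, 0], [1, -0.45, 0, 0], [1, -0.45, 0, 0]]], "jaw": -1}}

```text
time_s: 1.8
tcp_pos: [0.3882, -0.3342, 0.2389]
eef_rot: [3.12, 0.363, 0.0]
force: [-0.3, -0.5, -0.4]
opening: 0.0882
finger_force: 0.0
```

Run:
```python
from station import env, viewer, finder
import cv2,numpy as np
s=env.get_state();print(s["time_s"],s["tcp_pos"],s["eef_rot"],s["q"])
c=viewer.get_calibration("wrist");print(c)
print("cam pos",-np.array(c["R"]).T@c["t"])
cv2.imwrite("pics/w1.png",viewer.grab_frame("wrist")[:,:,::-1])
for t in("jar","lid","lid_stripe"):
    for d in finder.mark_of(t,"wrist")[:4]: print(t,np.round(d["centre"],4),round(d["p"],2))
```

```text
1.8 [ 0.38816285 -0.33418145  0.23887827] [3.12027090e+00 3.63270185e-01 2.46721120e-04] [-9.42278386e-01  3.14091063e-01  1.39979319e+00  1.61684310e-05
  1.42741656e+00  3.96713887e-01]
{'vfov': 71.42835129649485, 'cx': 322.4166736264803, 'cy': 235.00775683057697, 'dist_coeffs': array([-0.047496,  0.      ,  0.      ,  0.      ,  0.      ]), 'R': array([[ 2.29486273e-01, -9.73311689e-01, -6.38131426e-04],
       [-9.24981574e-01, -2.18294994e-01,  3.11056881e-01],
       [-3.02894599e-01, -7.07930245e-02, -9.50391082e-01]]), 't': array([-0.41260087,  0.24323301,  0.48585446])}
cam pos [ 0.46683498 -0.3140976   0.38582915]
lid [ 0.5006 -0.3427  0.0033] 0.72
lid [ 0.499  -0.2622  0.088 ] 0.55
lid [ 0.4837 -0.1528  0.0027] 0.55
lid_stripe [ 0.4697 -0.1228  0.0312] 0.97
lid_stripe [ 0.5074 -0.3702  0.018 ] 0.69
lid_stripe [ 0.519  -0.2427  0.1077] 0.68
```

View pics/w1.png

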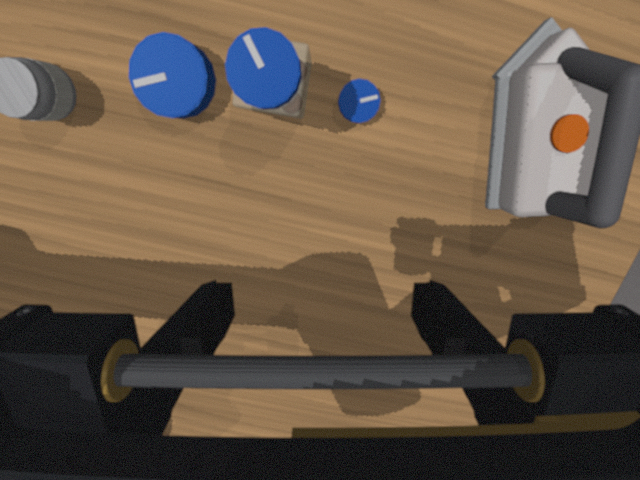

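The wrist view shows the jar's lid at (263,68), with the jar's square shoulder poking out at (308,45), (300,115) and (233,105). The large lid is at (172,75) and the small one at (360,100). I'll enlarge the jar corner to get its yaw.

```bash
cat > h.py <<'E'
import cv2,numpy as np
def backproj(c,px,z):
    f=240/np.tan(np.radians(c["vfov"])/2)
    K=np.array([[f,0,c["cx"]],[0,f,c["cy"]],[0,0,1]])
    n=cv2.undistortPoints(np.array(px,float).reshape(-1,1,2),K,np.array(c["dist_coeffs"],float)).reshape(-1,2)
    R=np.array(c["R"]);o=-R.T@np.array(c["t"])
    d=np.c_[n,np.ones(len(n))]@R
    return o+d*((z-o[2])/d[:,2])[:,None]
def proj(c,X):
    f=240/np.tan(np.radians(c["vfov"])/2)
    K=np.array([[f,0,c["cx"]],[0,f,c["cy"]],[0,0,1]])
    return cv2.projectPoints(np.array(X,float).reshape(-1,1,3),cv2.Rodrigues(np.array(c["R"]))[0],np.array(c["t"],float),K,np.array(c["dist_coeffs"],float))[0].reshape(-1,2)
def square(cx,cy,yaw,s,z):
    a=yaw+np.pi/4+np.arange(4)*np.pi/2
    return np.c_[cx+s/2**.5*np.cos(a),cy+s/2**.5*np.sin(a),np.full(4,z)]
E
python3 - <<'E'
from station import viewer
import cv2
from h import *
c=viewer.get_calibration("wrist")
im=cv2.imread("pics/w1.png")[10:150,190:350]
a=cv2.resize(im,None,fx=4,fy=4,interpolation=cv2.INTER_CUBIC)
# holder from the top picture
t=cv2.imread("pics/top0.png")[245:310,190:255]
b=cv2.resize(t,(560,560),interpolation=cv2.INTER_CUBIC)
cv2.imwrite("pics/crop1.png",a);cv2.imwrite("pics/crop2.png",b)
g=cv2.imread("pics/w1.png").astype(int)
m=(g[...,0]>g[...,2]+60);m[:, :222]=0;m[:,310:]=0
k=cv2.fitEllipse(np.argwhere(m)[:,::-1][cv2.convexHull(np.argwhere(m)[:,::-1].astype(np.int32),returnPoints=False).ravel()].astype(np.float32))
print(k, backproj(c,[k[0]],0.110))
print("stripe",backproj(c,[(247,38),(261,67)],.11))
E
```

```text
((262.58795166015625, 67.74527740478516), (73.88042449951172, 81.0113754272461), 159.5723876953125) [[ 0.49708362 -0.26071597  0.11      ]]
stripe [[ 0.51461903 -0.24561703  0.11      ]
 [ 0.49732854 -0.25944678  0.11      ]]
```

View pics/crop1.png

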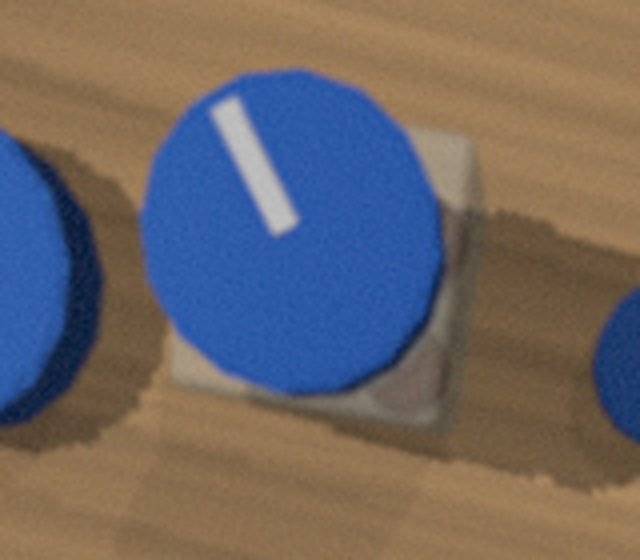

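View pics/crop2.png

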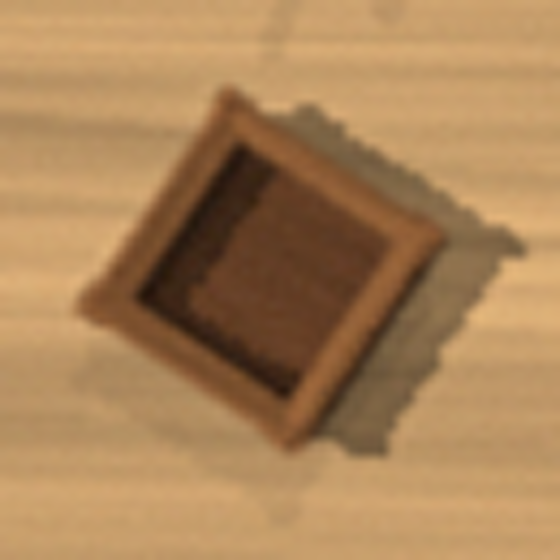

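Run:
```python
from station import viewer
from h import *
c=viewer.get_calibration("wrist");T=viewer.get_calibration("top")
def ang(p,q): d=q-p; return np.degrees(np.arctan2(d[1],d[0]))
J=backproj(c,[(233,105.75),(298,115.8),(307.5,45),(301.5,108)],.076)
print("jar",J.round(4),ang(J[0],J[1])%90,ang(J[2],J[3])%90)
for n,z,p in(("outer",.038,[(230,92),(440,237),(290,445),(85,305)]),("inner",.036,[(240,147),(392,238),(293,397),(140,297)])):
    P=backproj(T,[(190+x/8.615,245+y/8.615) for x,y in p],z)
    print(n,P.mean(0),[ (round(float(ang(P[i],P[(i+1)%4])%90),1),round(float(np.linalg.norm(P[i]-P[(i+1)%4])),4)) for i in range(4)])
t=backproj(T,[(402,273)],.11);print("lid top cam",t)
```

```text
jar [[ 0.465  -0.2344  0.076 ]
 [ 0.4696 -0.2916  0.076 ]
 [ 0.5267 -0.2874  0.076 ]
 [ 0.4767 -0.2932  0.076 ]] 4.607077602290005 6.678667534374483
outer [0.4805931 0.2698347 0.038    ] [(56.6, 0.0895), (55.8, 0.0877), (57.1, 0.0865), (57.7, 0.0884)]
inner [0.48061224 0.26849104 0.036     ] [(60.3, 0.0621), (59.8, 0.0642), (58.2, 0.0638), (58.2, 0.0619)]
lid top cam [[ 0.49579608 -0.26108382  0.11      ]]
```

Request:
{"method": "send_rows", "body": {"targets": [[[0.9, -0.46, 0, 0], [0.9, -0.46, 0, 0], [0.9, -0.46, 0, 0], [0.9, -0.46, 0, 0], [0, 0, 0, 0]]]}}

```text
time_s: 2.5
tcp_pos: [0.465, -0.269, 0.2387]
eef_rot: [-3.12, -0.366, -0.0]
force: [0.3, 0.3, -0.4]
opening: 0.0883
finger_force: 0.0
```

Run:
```python
from station import env, viewer, finder
import cv2
from h import *
s=env.get_state();print(s["time_s"],s["tcp_pos"],s["eef_rot"])
c=viewer.get_calibration("wrist")
im=viewer.grab_frame("wrist")[:,:,::-1].copy();cv2.imwrite("pics/w2.png",im)
for t in("jar","lid","lid_stripe","jar_mouth"):
    for d in finder.mark_of(t,"wrist")[:3]: print(t,np.round(d["centre"],4),round(d["p"],2))
u,v=proj(c,[[.4965,-.261,.1]])[0].astype(int);print(u,v)
cv2.imwrite("pics/w2c.png",cv2.resize(im[max(0,v-90):v+90,max(0,u-100):u+100],None,fx=3.3,fy=3.3,interpolation=cv2.INTER_CUBIC))
```

```text
2.5 [ 0.46504559 -0.26897235  0.2386696 ] [-3.12014659e+00 -3.65501256e-01 -3.32687396e-04]
lid [ 0.4845 -0.1539  0.0041] 0.98
lid [ 0.5028 -0.344   0.0017] 0.9
lid [ 0.4997 -0.2586  0.0866] 0.6
lid_stripe [ 0.5097 -0.3678  0.0195] 0.85
lid_stripe [ 0.5186 -0.2472  0.1052] 0.8
lid_stripe [ 0.4687 -0.124   0.032 ] 0.7
323 185
```

View pics/w2c.png

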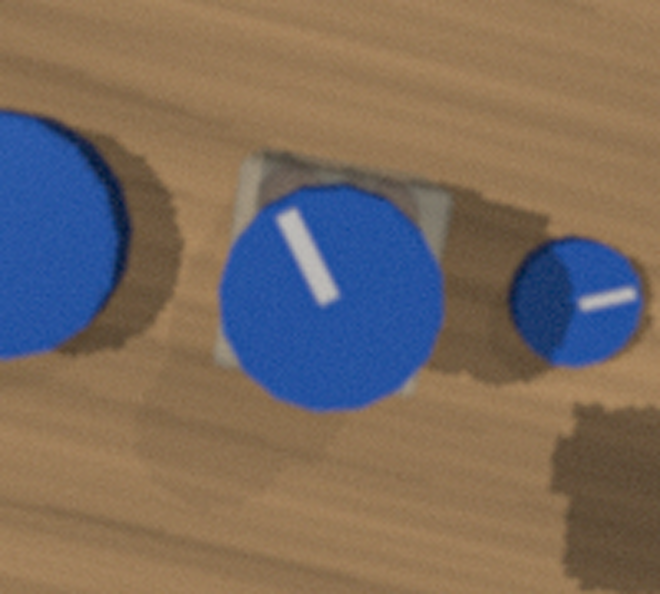

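The close-up shows the lid at (330,297) and its stripe running up-left to (288,210). The jar's square sides are at about 4° world yaw. The stripe sits at about 38–40°, which is outside the stated start range, so I'll test for release step by step. Next I'll go down and grip the lid.

Request:
{"method": "send_rows", "body": {"targets": [[[0.67, 0, 0, 0], [0.67, -0.03, 0.5, 0], [0, 0, 1, 0], [0, 0, 1, 0], [0, 0, 1, 0], [0, 0, 1, 0], [0, 0, 1, 0], [0, 0, 0.6, 0], [0, 0, 0, 0]]]}}

```text
time_s: 3.65
tcp_pos: [0.4955, -0.2613, 0.0845]
eef_rot: [-3.118, -0.361, 0.004]
force: [0.4, 0.3, -0.4]
opening: 0.0882
finger_force: 0.0
```

Request:
{"method": "send_rows", "body": {"targets": [[[0, 0, 0, 0], [0, 0, 0, 0], [0, 0, 0, 0], [0, 0, 0, 0], [0, 0, 0, 0], [0, 0, 0, 0], [0, 0, 0, 0]]], "jaw": 1, "force": 40}}

```text
time_s: 4.35
tcp_pos: [0.4971, -0.2615, 0.0868]
eef_rot: [3.119, 0.363, 0.001]
force: [-0.4, -2.6, 4.6]
opening: 0.0555
finger_force: 40.0
```

Request:
{"method": "send_rows", "body": {"targets": [[[0, 0, -0.4, 0], [0, 0, -1, 0], [0, 0, -1, 0], [0, 0, -1, 0], [0, 0, -1, 0], [0.2, -0.98, 0, 0], [0.2, -0.98, 0, 0], [0.2, -0.98, 0, 0], [0.2, -0.98, 0, 0], [0.2, -0.98, 0, 0], [0.2, -0.98, 0, 0], [0.2, -0.98, 0, 0]]]}}

```text
time_s: 5.55
tcp_pos: [0.4906, -0.0846, 0.196]
eef_rot: [-3.119, -0.363, 0.003]
force: [0.6, 0.8, -5.5]
opening: 0.0556
finger_force: 40.0
```

Request:
{"method": "send_rows", "body": {"targets": [[[0.2, -0.98, 0, 0], [0.2, -0.98, 0, 0], [0.2, -0.98, 0, 0], [0.2, -0.98, 0, 0], [0.2, -0.98, 0, 0], [0.2, -0.98, 0, 0], [0.2, -0.98, 0, 0], [0.2, -0.98, 0, 0], [0.2, -0.98, 0, 0], [0.2, -0.98, 0, 0], [0, 0, 0, 0]]]}}

```text
time_s: 6.65
tcp_pos: [0.4826, 0.1662, 0.196]
eef_rot: [-3.119, -0.368, 0.003]
force: [0.3, -0.2, -4.4]
opening: 0.0551
finger_force: 40.0
```

Request:
{"method": "send_rows", "body": {"targets": [[[0, 0, 0, -0.97], [0, 0, 0, -0.97], [0, 0, 0, -0.97], [0, 0, 0, -0.97], [0, 0, 0, -0.97], [0, 0, 0, -0.97], [0, 0, 0, -0.97], [0, 0, 0, -0.97], [0, 0, 0, -0.97], [0, 0, 0, -0.97], [0, 0, 0, -0.97], [0, 0, 0, -0.97]]]}}

```text
time_s: 7.85
tcp_pos: [0.4832, 0.1633, 0.196]
eef_rot: [-2.622, -1.729, 0.003]
force: [0.6, 0.6, -5.0]
opening: 0.0558
finger_force: 40.0
```

Run:
```python
from station import env, viewer, finder
import cv2
from h import *
s=env.get_state();print(s["time_s"],s["tcp_pos"],s["eef_rot"],s["opening"],s["force"],s["q"])
c=viewer.get_calibration("wrist")
im=viewer.grab_frame("wrist")[:,:,::-1].copy();cv2.imwrite("pics/w3.png",im)
for t in("holder","jar","lid","lid_stripe"):
    for d in finder.mark_of(t,"wrist")[:2]: print(t,np.round(d["centre"],4),round(d["p"],2))
```

```text
7.85 [0.48321668 0.16325976 0.19600432] [-2.62197219 -1.72881291  0.00266858] 0.05578310751031135 [ 0.57658185  0.64629348 -4.98773557] [9.33357549e-02 3.49048170e-01 1.47859080e+00 5.46191668e-05
 1.31590745e+00 4.98269795e-01]
holder [ 0.4828  0.2711 -0.0017] 0.79
jar [0.4851 0.1614 0.113 ] 0.81
lid [ 0.4803 -0.1565  0.0042] 0.76
lid [0.4883 0.1649 0.1959] 0.75
lid_stripe [ 0.4679 -0.122   0.0311] 0.72
lid_stripe [0.4847 0.19   0.2132] 0.6
```

View pics/w3.png

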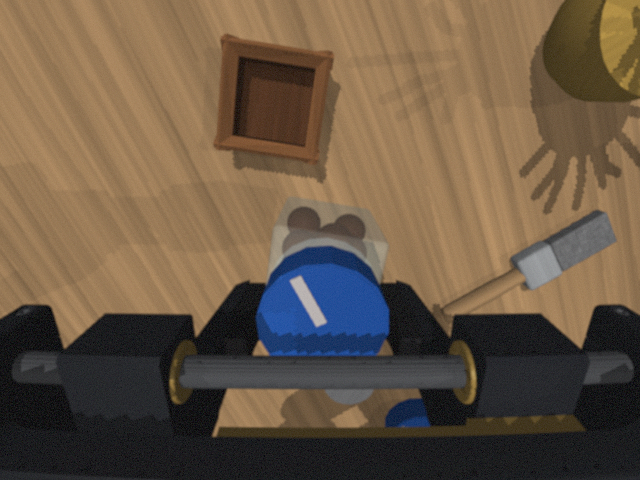

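The wrist view shows the holder with corners at (222,37), (332,52), (315,162) and (217,147), and the gripped jar with its far base edge from (285,197) to (370,209). I'll enlarge this to measure both.

Run:
```python
import cv2
im=cv2.imread("pics/w3.png")
a=cv2.resize(im[20:190,195:355],(560,595),interpolation=cv2.INTER_CUBIC)
b=cv2.resize(im[180:310,255:400],None,fx=4,fy=4,interpolation=cv2.INTER_CUBIC)
cv2.imwrite("pics/c3a.png",a[:, :]);
b=cv2.resize(b,(0,0),fx=.41,fy=.41) if False else b
cv2.imwrite("pics/c3b.png",b)
```

```text
(no output)
```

View pics/c3a.png

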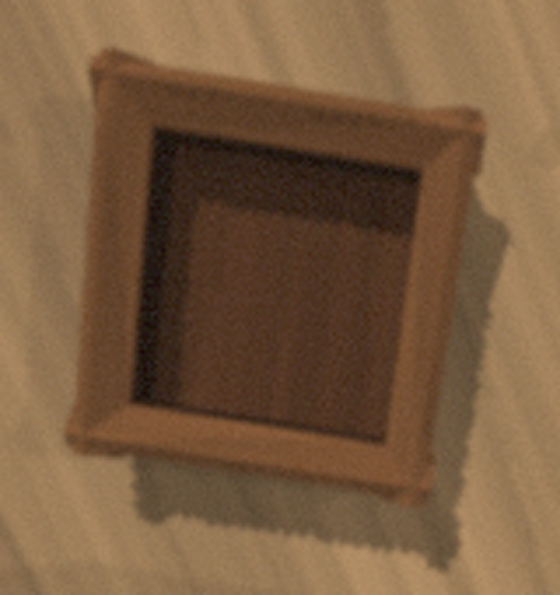

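View pics/c3b.png

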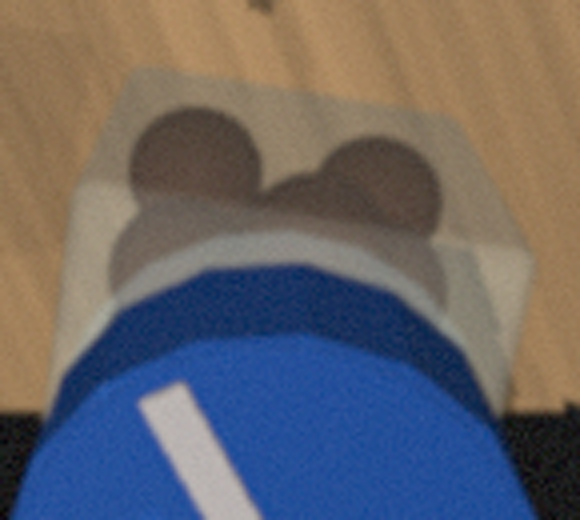

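The crops show the holder's inner corners clearly at (157,128), (420,172), (385,440) and (133,405). The jar's base edge runs (138,68)–(462,122) and its shoulder edge (75,190)–(533,255).

Run:
```python
from station import env,viewer
from h import *
c=viewer.get_calibration("wrist")
def ang(p,q): d=q-p; return round(float(np.degrees(np.arctan2(d[1],d[0])))%90,2)
for n,z,p in(("outer",.038,[(103,55),(482,118),(415,498),(75,443)]),("inner",.028,[(157,128),(420,172),(385,440),(133,405)])):
    P=backproj(c,[(195+x/3.5,20+y/3.5) for x,y in p],z)
    print(n,P.mean(0),[(ang(P[i],P[(i+1)%4]),round(float(np.linalg.norm(P[i]-P[(i+1)%4])),4)) for i in range(4)])
for z,p in((.1092,[(138,68),(462,122)]),(.1852,[(75,190),(533,255)])):
    P=backproj(c,[(255+x/4,180+y/4) for x,y in p],z)
    print(z,P,ang(*P),np.linalg.norm(P[0]-P[1]))
s=env.get_state();r=s["eef_rot"];M=cv2.Rodrigues(np.array(r))[0];print(M.round(4),s["tcp_pos"])
print("tcp px",proj(c,[s["tcp_pos"]]))
```

```text
outer [0.48380424 0.27563937 0.038     ] [(57.43, 0.09), (56.0, 0.0904), (57.23, 0.0877), (57.42, 0.09)]
inner [0.48355833 0.27535264 0.028     ] [(57.33, 0.0653), (58.08, 0.0653), (58.56, 0.0662), (57.28, 0.0667)]
0.1092 [[0.47500102 0.20465635 0.1092    ]
 [0.52433423 0.17246439 0.1092    ]] 56.87 0.05890745971808997
0.1852 [[0.47459861 0.20516992 0.1852    ]
 [0.52364043 0.17456433 0.1852    ]] 58.03 0.057808322659614185
[[ 3.985e-01  9.172e-01 -8.000e-04]
 [ 9.172e-01 -3.985e-01 -0.000e+00]
 [-3.000e-04 -7.000e-04 -1.000e+00]] [0.48357563 0.16355147 0.19615865]
tcp px [[323.91326856 300.6833361 ]]
```

Request:
{"method": "send_rows", "body": {"targets": [[[0.81, -0.35, 0, 0], [0.81, -0.35, 0, 0], [0.81, -0.35, 0, 0], [0.81, -0.35, 0, 0], [0.81, -0.35, 0, 0], [0, 0, 0.6, 0], [0, 0, 0.7, 0], [0, 0, 0.7, 0], [0, 0, 0.7, 0], [0, 0, 0.2, 0], [0, 0, 0, 0]]]}}

```text
time_s: 9.2
tcp_pos: [0.4836, 0.274, 0.1233]
eef_rot: [-2.626, -1.724, 0.002]
force: [0.1, 0.6, -4.8]
opening: 0.0558
finger_force: 40.0
```

Request:
{"method": "send_rows", "body": {"targets": [[[0, 0, 0.2, 0], [0, 0, 0.2, 0], [0, 0, 0, 0]]]}}

```text
time_s: 9.5
tcp_pos: [0.4836, 0.274, 0.1134]
eef_rot: [-2.625, -1.725, 0.001]
force: [-0.4, -0.1, -4.1]
opening: 0.0558
finger_force: 40.0
```

Already inside the lips without contact, so I'll continue down.

Request:
{"method": "send_rows", "body": {"targets": [[[0, 0, 0.2, 0], [0, 0, 0.2, 0], [0, 0, 0.2, 0], [0, 0, 0, 0]]]}}

```text
time_s: 9.9
tcp_pos: [0.4834, 0.274, 0.0979]
eef_rot: [-2.625, -1.725, 0.002]
force: [-0.2, -0.9, -4.7]
opening: 0.0554
finger_force: 40.0
```

Request:
{"method": "send_rows", "body": {"targets": [[[0, 0, 0.1, 0], [0, 0, 0.1, 0], [0, 0, 0, 0]]]}}

```text
time_s: 10.2
tcp_pos: [0.4837, 0.274, 0.0934]
eef_rot: [-2.625, -1.726, 0.001]
force: [-0.5, 0.8, -3.9]
opening: 0.0556
finger_force: 40.0
```

Request:
{"method": "send_rows", "body": {"targets": [[[0, 0, 0.04, 0], [0, 0, 0.04, 0], [0, 0, 0, 0], [0, 0, 0, 0]]]}}

```text
time_s: 10.6
tcp_pos: [0.484, 0.2742, 0.0927]
eef_rot: [2.625, 1.726, 0.002]
force: [-3.4, -1.7, 6.1]
opening: 0.0553
finger_force: 40.0
```

Request:
{"method": "send_rows", "body": {"targets": [[[0, 0, 0, -1], [0, 0, 0, -1], [0, 0, 0, -1], [0, 0, 0, -1], [0, 0, 0, -1], [0, 0, 0, -1], [0, 0, 0, -1], [0, 0, 0, -1], [0, 0, 0, -1], [0, 0, 0, -1], [0, 0, 0, 0]]]}}

```text
time_s: 11.7
tcp_pos: [0.4849, 0.2743, 0.0936]
eef_rot: [1.742, 2.611, 0.005]
force: [-2.4, -1.3, 11.7]
opening: 0.0555
finger_force: 40.0
```

```bash
cat > look.py <<'E'
from station import env, viewer, finder
import sys
from h import *
s=env.get_state();M=cv2.Rodrigues(np.array(s["eef_rot"]))[0]
print(s["time_s"],np.round(s["tcp_pos"],4),"psi",np.degrees(np.arctan2(M[1,0],M[0,0])).round(1),"F",np.round(s["force"],1),"T",np.round(s["torque"],2),"q6",round(s["q"][5],2),s["opening"])
c=viewer.get_calibration("wrist")
im=viewer.grab_frame("wrist")[:,:,::-1].copy();cv2.imwrite(f"pics/{sys.argv[1]}.png",im)
g=im.astype(int);m=((g.min(2)>130)).astype(np.uint8)
u,v=proj(c,[s["tcp_pos"]+np.array([0,0,.0173])])[0]
m[:, :int(u-60)]=0;m[:,int(u+60):]=0;m[:int(v-60)]=0;m[int(v+45):]=0
n,l,st,ce=cv2.connectedComponentsWithStats(m)
if n>1:
    k=1+st[1:,4].argmax();pts=np.argwhere(l==k)[:,::-1].astype(float)
    P=backproj(c,pts,s["tcp_pos"][2]+.0232)[:,:2];ctr=P.mean(0)
    w=np.linalg.svd(P-ctr)[2][0];d=ctr-s["tcp_pos"][:2];w*=np.sign(w@d)
    print("stripe yaw",np.degrees(np.arctan2(w[1],w[0])).round(1),"from ctr",np.degrees(np.arctan2(d[1],d[0])).round(1),len(pts))
for d in finder.mark_of("jar","wrist")[:1]: print("jar",np.round(d["centre"],4),round(d["p"],2))
E
python3 look.py w4
```

```text
11.7 [0.4849 0.2743 0.0936] psi 112.6 F [-2.4 -1.3 11.7] T [-0.26  0.2   0.01] q6 -0.09 0.05545903784823294
stripe yaw 138.7 from ctr 136.1 652
jar [0.4847 0.274  0.0064] 0.68
```

Request:
{"method": "send_rows", "body": {"targets": [[[0, 0, -0.05, 0], [0, 0, -0.05, 0], [0, 0, 0, 0]]]}}

```text
time_s: 12.1
tcp_pos: [0.4847, 0.2742, 0.095]
eef_rot: [1.745, 2.61, 0.003]
force: [1.8, 0.4, 3.2]
opening: 0.0554
finger_force: 40.0
```

Request:
{"method": "send_rows", "body": {"targets": [[[0, 0, -0.04, 0], [0, 0, -0.04, 0], [0, 0, 0, 0]]]}}

```text
time_s: 12.4
tcp_pos: [0.4836, 0.2741, 0.096]
eef_rot: [-1.746, -2.611, 0.001]
force: [1.2, -0.7, 0.3]
opening: 0.0555
finger_force: 40.0
```

Request:
{"method": "send_rows", "body": {"targets": [[[0, 0, -0.04, 0], [0, 0, -0.04, 0], [0, 0, 0, 0], [0, 0, 0, 0]]]}}

```text
time_s: 12.8
tcp_pos: [0.4838, 0.2741, 0.0982]
eef_rot: [-1.746, -2.612, 0.0]
force: [1.1, -0.6, -0.9]
opening: 0.0553
finger_force: 40.0
```

```bash
python3 look.py w5
```

```text
12.8 [0.4838 0.2741 0.0982] psi 112.5 F [ 1.1 -0.6 -0.9] T [-0.11 -0.25 -0.01] q6 -0.09 0.05529714163344681
stripe yaw 138.7 from ctr 135.7 649
jar [0.4842 0.2696 0.0102] 0.89
```

View pics/w5.png

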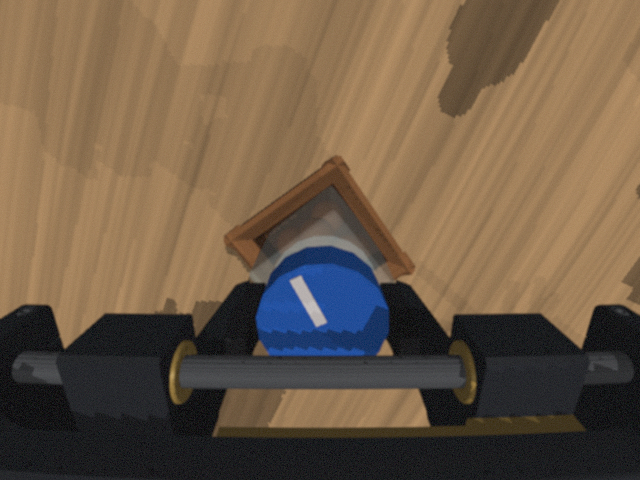

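The picture shows the holder's corner at (335,165), the jar sitting inside it, and the lid's stripe unchanged relative to the gripper. The measured force is only the lid's weight, so the lid appears to be free. I'll raise it slowly and watch for the jar's 4 N.

Request:
{"method": "send_rows", "body": {"targets": [[[0, 0, -0.08, 0], [0, 0, -0.08, 0], [0, 0, 0, 0], [0, 0, 0, 0]]]}}

```text
time_s: 13.3
tcp_pos: [0.4837, 0.2741, 0.1023]
eef_rot: [-1.746, -2.612, -0.0]
force: [-0.7, 0.8, -1.4]
opening: 0.0556
finger_force: 40.0
```

Request:
{"method": "send_rows", "body": {"targets": [[[0, 0, -0.2, 0], [0, 0, -0.2, 0], [0, 0, -0.2, 0], [0, 0, 0, 0]]]}}

```text
time_s: 13.7
tcp_pos: [0.4842, 0.2742, 0.1182]
eef_rot: [1.745, 2.611, 0.002]
force: [0.3, 0.1, -1.3]
opening: 0.0554
finger_force: 40.0
```

Request:
{"method": "send_rows", "body": {"targets": [[[0, 0, -0.3, 0], [0, 0, -0.3, 0], [0, 0, -0.1, 0], [0, 0, 0, 0], [0, 0, 0, 0], [0, 0, 0, 0]]]}}

```text
time_s: 14.3
tcp_pos: [0.4837, 0.2741, 0.1345]
eef_rot: [-1.746, -2.611, 0.001]
force: [0.5, 0.4, -0.7]
opening: 0.0555
finger_force: 40.0
```

Run:
```python
from station import env, viewer, finder
import cv2
from h import *
s=env.get_state();print(s["time_s"],s["tcp_pos"],s["eef_rot"],s["finger_force"],s["force"])
for cam in("scene","wrist"):
    im=viewer.grab_frame(cam)[:,:,::-1].copy();c=viewer.get_calibration(cam)
    for t in("jar","lid","jar_mouth"):
        for d in finder.mark_of(t,cam)[:4]: print(cam,t,np.round(d["centre"],4),round(d["p"],2))
    if cam=="scene":
        u,v=proj(c,[[.484,.274,.08]])[0].astype(int)
        cv2.imwrite("pics/s6.png",cv2.resize(im[v-55:v+55,u-70:u+70],None,fx=5,fy=5,interpolation=cv2.INTER_CUBIC))
```

```text
14.3 [0.4836702  0.27405676 0.13449734] [-1.74586761e+00 -2.61140329e+00  6.39290977e-04] 39.99974996004312 [ 0.46765535  0.38412742 -0.66763268]
scene jar [0.4806 0.2694 0.0054] 0.82
scene lid [ 0.48   -0.1532  0.0018] 0.83
scene lid [ 5.002e-01 -3.465e-01 -4.000e-04] 0.76
scene lid [0.4824 0.2748 0.1372] 0.71
scene jar_mouth [0.4809 0.276  0.1111] 0.75
wrist jar [0.4854 0.2744 0.0052] 0.6
wrist lid [0.4863 0.2734 0.1367] 0.56
wrist lid [0.4676 0.2949 0.1564] 0.48
```

View pics/s6.png

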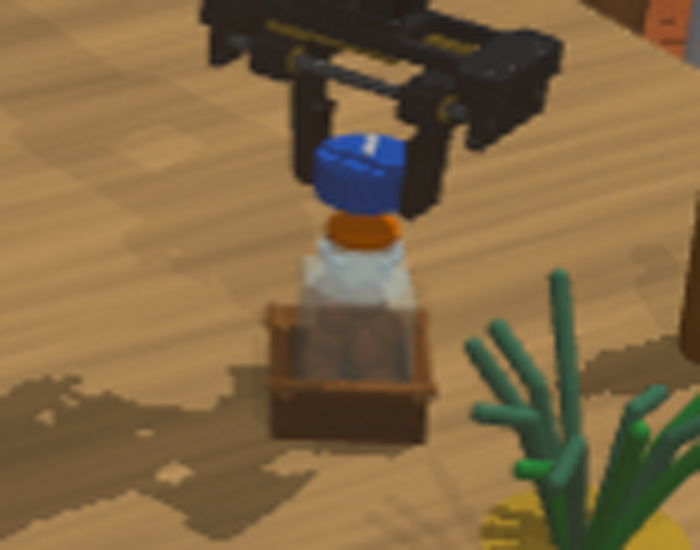

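The lid is at (362,175), gripped above the bare orange seal at (363,230), and the jar is down in the holder. I'm handing in.

```bash
python3 -c "
from station import env
print(env.job_done())"
```

```text
the job is handed in; nothing more can be done
None
```

I handed the job in at 14.4 s, with no verdict shown: the jar is down in the holder and the free lid is held about 27 mm above its mouth; the lid came free after about 45° of turning, well short of the stated range, and I viewed 11 pictures against the limit of 10.

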